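# Run down the loose wing nut of the shelf divider

### The arm

A 6-joint arm with a two-finger parallel gripper is mounted at the origin on the work surface. World frame = base frame: x ahead of the robot, y to its left, z up, the work surface at z = 0. Lengths are in m, angles in rad, forces in N, time in s.
With the tool pointing down it reaches from about 0.35 to 0.85 m from the base axis. Payload 8.1 kg.
Tool frame: the origin (TCP) lies on the front face of the gripper's body, between the roots of the fingers; the fingertips stand 84 mm ahead of it and the grasp point (between the pads) lies 65 mm ahead of it; x points along the fingers, y is the direction in which the jaws open and shut, and the axes are right-handed (so a half turn about x gives the same grasp; the last joint's range is limited). The gripper opens to 93 mm and grips with 3 to 60 N. Pads are 15 mm wide; open, the fingers measure 128 mm over their backs; the gripper's body (75 mm by 188 mm) begins 65 mm behind the grasp point.
Start: joints at [1.056, 0.13, 1.488, -0, 1.523, -0.085], TCP at [0.25, 0.545, 0.303] pointing down, gripper open.
Joint ranges: [-2.96, 2.96], [-0.89, 2.26], [0.02, 2.5], [-1.34, 4.48], [0, 2.73], [-2.66, 2.66]. Speed limits (rad/s): [2.39, 2.39, 2.79, 3.14, 3.14, 3.14].

### API

Orientations are given as a rotation vector (axis times angle).
In Python, from plant import telemetry, read_camera, camera_params, robot gives the robot as it stands.
- The arm moves only by the tool step_arm, never from a script. Its argument "commands" is a list of rows, each an object with "xyz": the shift along the tool's x, y, z in mm, a list of three; "turn": the turn, a rotation vector about the tool's x, y, z in rad, a list of three; "grip": the finger opening in mm, from 0 to 93. In form: [{"xyz": [dx, dy, dz], "turn": [ax, ay, az], "grip": grip}, ...]. A call has 1 to 12 rows; each row is the pose to reach, as a shift and turn from the pose commanded when the call began, along the tool's axes at that moment; what a row does not reach only later rows make up. A row lasts 1/8 s, in which the tool goes at most 62.5 mm and 10.7 degrees, less where a joint would pass 70% of its speed; a pose out of reach is approached as far as the arm can. A call with a gripper value outside its range is refused whole. The fingers move at their own pace and stop on an object; "force" is the grip in N (left out, the last holds). Time passes only in rows, so rows that repeat a pose let the fingers close. It gives the time, the measured TCP pose, the force and the opening at its end, in the units of the state.
- telemetry.read_state(): the state, without advancing time (a new reading comes with each control period).
- read_camera(name): name is "scene" or "top" or "wrist"; returns the picture (384x512x3 uint8, red, green, blue); there is no depth.
- camera_params(name): a dict with "mtx" (3x3 intrinsics, pixels), "rvec" (rotation vector, rad) and "tvec" (3), from world to camera coordinates, as OpenCV has them. Camera axes: x right, y down, z forward; pixel columns grow to the right and rows downward; lengths in m; the calibration is good to about 2 mm. The wrist camera is an equidistant fisheye: a pixel r from the principal point sees the ray r / f radians off the axis. A picture is of the moment at which its call begins: read the wrist's pose just before it. camera_params takes no time and is no camera call; for the wrist camera it gives the pose at the moment of the call.
- robot.close_job(): hands the job in, once; it reports no verdict.
The state is a dict: "t": time; "q": joint angles; "dq": joint speeds; "joint_torque": joint torques, N m; "tool_pos": TCP position; "orientation": TCP orientation; "force": force on the tool from outside, world axes, zero at the start; "wrist_torque": the same for the moment, N m; "opening": finger opening in m.
Only numpy, scipy, OpenCV 4.12 (cv2) and the standard library are available. Lean on these libraries where they do the work, as an engineer would, in place of code of your own. Each camera call takes 0.05 s, during which the arm holds its last target. There are 200 camera calls.

### The job

The black wing nut that holds the low steel divider to the teak shelf has worked loose. Turn it clockwise with light sideways fingertip strokes on its wings, again and again, until it is screwed fully home on its rubber washer, then move clear. Do not pinch the nut, and leave the mug, the funnel, the turntable and the sippy cup where they are.

Things in the scene. Friction and masses are not known exactly. Their poses are not given: they have to be found in the camera images.
- divider: Fixed L-shaped steel divider on the 30 mm thick teak shelf. Origin: on the wing nut's vertical axis, at the shelf's top face; z up. Foot plate 4 mm thick, x -44 to 58 mm, y -70 to 70 mm. Under the nut a black rubber washer, 36 mm across, top at z = 8 mm. The steel stud (10 mm across) through the nut ends at z = 40 mm.
- flange_top (a point): Middle of the top edge of the divider's upright flange: 60 mm above the shelf, at divider x = -42 mm. The flange is 4 mm thick (inner face 40 mm from the nut's axis), 140 mm wide along the divider's y. It stands on the divider's -x side; on the other sides the nut is open.
- wing_nut (a joint): How far the nut is unscrewed, rad: 0 is fully home on the washer, 6.28 is one turn loose; it starts 1 to 2 turns loose. Clockwise seen from above lowers the value and the nut, 3 mm per turn. Slight drag (0.05 N m, 2 N at the wings); stays where left, cannot come off. Past 0 the rubber washer yields (0.8 N m per rad) and springs back to just below 0.
- wing_tip (a point): Outer end of one of the nut's two opposite wings, 35 mm from the axis, half way up the wing. Black plastic nut: hub 26 mm across, 22 mm high; upright flat wings 70 mm tip to tip, 6 mm thick, 30 mm high, from 12 to 42 mm above the shelf when home (up to 6.5 mm higher when loose). At joint value v this wing points v rad anticlockwise from the divider's x axis.
- mug: Stainless steel mug, 80 mm across, 85 mm high, handle on its y side; loose, not to be moved. Origin under its centre.
- funnel: Blue plastic funnel standing mouth down, 104 mm across, 105 mm high; loose, not to be moved. Origin under its centre.
- sippy_cup: Coral sippy cup, 76 mm across, 125 mm high with its spout and open flap, standing on the turntable; loose, not to be moved. Origin under its centre.
- turntable (a joint): Angle in rad of the white plastic lazy Susan (230 mm across, its top 24 mm above the shelf); 0 at the start, not to be turned.
- turntable_base: Fixed grey base (140 mm across) under the lazy Susan. Origin under its centre, on the turntable's axis, on the shelf's top face.

How it is judged:
At the end, for the whole second after the job is handed in: The wing nut is at rest within 0.35 rad (20 degrees) of fully home; the mug, the funnel and the sippy cup stand within 15 mm of where they stood (value of joint wing_nut below 0.35 rad and velocity of joint wing_nut between -0.1 and 0.1 rad/s and distance of each of mug, funnel, sippy_cup from where it was at the start of the episode below 0.015 m and angle between each of mug, funnel, sippy_cup's own z axis and vertical below 0.1 rad); the robot touches nothing.
It fails at once if the nut is pinched or forced: more than 35 N between fingers and nut (contact force between the fingers and wing_nut above 35 N).
It fails at once if the mug is moved or lifted by 15 mm (distance of mug from where it was at the start of the episode above 0.015 m).
It fails at once if the funnel is moved or lifted by 15 mm (distance of funnel from where it was at the start of the episode above 0.015 m).
It fails at once if the sippy cup is moved or lifted by 15 mm (distance of sippy_cup from where it was at the start of the episode above 0.015 m).
It fails at once if the turntable is turned by 0.15 rad (value of joint turntable above 0.15 rad or value of joint turntable below -0.15 rad).
It also fails if it takes over 72 s, if anything falls off the work surface, if the arm or the gripper's body presses on something with over 40 N, if the wrist force passes 120 N, or if a joint passes its speed limit or range.

## Working session

There is one attempt and no reset: what is moved stays moved. The work goes in short steps, Python scripts to look and compute and a tool call to move; the robot and the scene stay as the last step left them, time stands still between calls to the robot, and variables do not carry over. Pictures are saved under pics/ and viewed, about 8 in all and at most 12, crops included, and the job is handed in when it is done.

Besides the shell and the picture viewer there is one more tool, called in YAML: its name, and indented under it one key for each argument. step_arm: Moves the arm, as the interface text tells. Its arguments: {"type":"object","properties":{"commands":{"type":"array"},"force":{"type":"number"}},"required":["commands"]}

```bash
mkdir -p pics; ls
python3 - <<'E'
from plant import telemetry, read_camera, camera_params, robot
import cv2,numpy as np
s=telemetry.read_state();print(s)
for n in("scene","top"):
    im=read_camera(n);cv2.imwrite(f"pics/{n}0.png",im[:,:,::-1]);np.save(f"pics/{n}0.npy",im)
    print(n,camera_params(n))
E
```

```text
pics
{'t': 0.0, 'q': array([ 1.05558414e+00,  1.31186268e-01,  1.48925580e+00,  4.10296976e-06,
        1.52298830e+00, -8.54092548e-02]), 'dq': array([-0.00058974, -0.00131849, -0.00045313,  0.00021418,  0.00165616,
       -0.00063605]), 'joint_torque': array([ 1.66238187e-03, -5.59831095e+01, -4.91764033e+01,  7.69197685e-02,
        3.47230921e-02, -2.93553649e-04]), 'tool_pos': array([0.24979803, 0.54508193, 0.3016852 ]), 'orientation': array([ 0.33573451,  1.54493231, -0.33850775]), 'force': array([0.26426091, 0.29596609, 0.68963358]), 'wrist_torque': array([ 0.00429026,  0.01284302, -0.04460382]), 'opening': 0.09311381155385293}
scene {'mtx': array([[362.0047337 ,   0.        , 257.99841055],
       [  0.        , 362.0047337 , 188.75295871],
       [  0.        ,   0.        ,   1.        ]]), 'rvec': array([ 1.617376  ,  1.77269079, -0.87663187]), 'tvec': array([ 0.00248424, -0.2730731 ,  1.57409277])}
top {'mtx': array([[458.78478474,   0.        , 254.93454691],
       [  0.        , 458.78478474, 197.89271854],
       [  0.        ,   0.        ,   1.        ]]), 'rvec': array([ 2.18943437, -2.12866052,  0.14450261]), 'tvec': array([0.02728472, 0.53566513, 1.42011402])}
```

View pics/scene0.png

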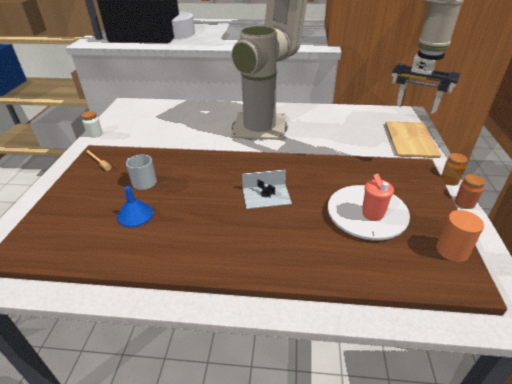

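View pics/top0.png

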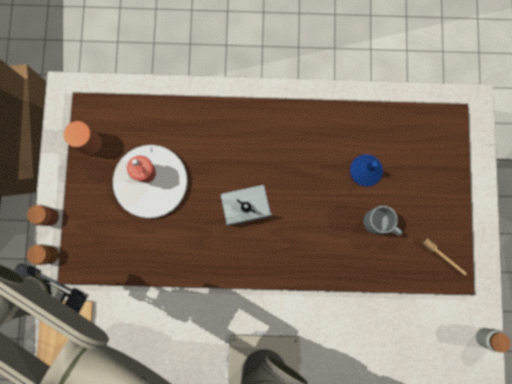

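The scene view shows the nut near (265,188), with the flange on the robot side. In the top view the nut is near (246,208) with open space around it. The turntable is to the left (+y) and the mug and funnel to the right.

```bash
python3 - <<'E'
import cv2,numpy as np
t=np.load("pics/top0.npy")[175:235,210:285];s=np.load("pics/scene0.npy")[160:220,230:305]
c=np.hstack([cv2.resize(a,None,fx=5.3,fy=5.3,interpolation=cv2.INTER_CUBIC)for a in(t,s)])
c=c[:,:,::-1].copy();cv2.imwrite("pics/crop0.png",c);print(c.shape)
E
cat > h.py <<'E'
import numpy as np,cv2
from plant import telemetry, read_camera, camera_params
from scipy.spatial.transform import Rotation as R
def px2w(name,uv,z,cp=None):
    c=cp or camera_params(name);Rm=cv2.Rodrigues(c["rvec"])[0];o=-Rm.T@c["tvec"]
    if name=="wrist":
        d=(np.array(uv)-c["mtx"][:2,2])/c["mtx"][0,0];r=np.linalg.norm(d)+1e-12
        v=np.array([*(d/r*np.sin(r)),np.cos(r)])
    else: v=np.linalg.inv(c["mtx"])@[*uv,1]
    d=Rm.T@v;return o+d*(z-o[2])/d[2]
E
```

```text
(318, 796, 3)
```

View pics/crop0.png

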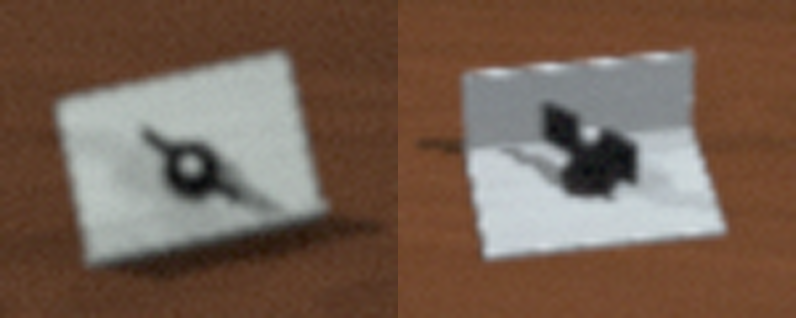

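Run:
```python
from h import *
f=lambda p,z:px2w("top",np.array(p)/5.3+[210,175]-0.4,z)
g=lambda p,z:px2w("scene",(np.array(p)-[398,0])/5.3+[230,160]-0.4,z)
n=f((190,168),.072);print("stud top",n, "scene",g((590,133),.072))
a,b=f((57,98),.034),f((285,52),.034);print("far edge",a,b,np.linalg.norm(a-b))
c,d=f((88,265),.09),f((328,212),.09);print("flange top",c,d,np.linalg.norm(c-d),(c+d)/2)
print("scene flange",g((463,72),.09),g((692,50),.09)); print("scene far",g((487,258),.034),g((727,235),.034))
for e in(a-b,c-d):print("divider yaw",np.degrees(np.arctan2(-e[0],e[1])))
w=f((146,129),.061);print("wing",w,(w-n),np.degrees(np.arctan2(*(w-n)[1::-1])))
w=f((250,203),.061);print("wing2",w,(w-n),np.degrees(np.arctan2(*(w-n)[1::-1])))
print(g((550,108),.061),g((635,140),.061))
```

```text
stud top [0.5029165 0.0710118 0.072    ] scene [0.50967234 0.07323066 0.072     ]
far edge [0.5468564  0.15237659 0.034     ] [0.57864532 0.01670758 0.034     ] 0.13934351985541765
flange top [0.44371833 0.12718149 0.09      ] [ 0.47791374 -0.0089388   0.09      ] 0.14034977157429612 [0.46081603 0.05912135 0.09      ]
scene flange [ 0.47955702 -0.00516106  0.09      ] [0.44603231 0.12983248 0.09      ]
scene far [0.581973   0.02007713 0.034     ] [0.55051678 0.15597344 0.034     ]
divider yaw 13.187208319204501
divider yaw 14.101724587734088
wing [0.5263564  0.09765352 0.061     ] [ 0.0234399   0.02664172 -0.011     ] 48.65806013429918
wing2 [0.48455104 0.03551971 0.061     ] [-0.01836546 -0.03549209 -0.011     ] -117.35940754551764
[0.47247615 0.04587399 0.061     ] [0.50002535 0.09918225 0.061     ]
```

```bash
cat >> h.py <<'E'
def show(goal=None):
    s=telemetry.read_state();M=R.from_rotvec(s["orientation"]).as_matrix()
    print("t",s["t"],"tcp",s["tool_pos"].round(4),"xaxis",M[:,0].round(3),"jaw deg",np.degrees(np.arctan2(M[1,1],M[0,1])).round(1),
     "q1,q6",np.degrees(s["q"][[0,5]]).round(1),"F",s["force"].round(1),"M",s["wrist_torque"].round(3),"op",round(s["opening"],4))
    if goal is not None: print("tool shift mm",(M.T@(np.array(goal)-s["tool_pos"])*1e3).round(1))
    return s,M
E
python3 - <<'E'
from h import *
s,M=show([.505,.0715,.30])
G=np.array([[0,0,1],[0,1,0],[-1,0,0.]]) 
Rz=R.from_euler("z",np.arctan2(M[1,1],M[0,1])-np.pi/2).as_matrix()
print(R.from_matrix(M.T@Rz@G).as_rotvec().round(4))
E
```

```text
t 0.1 tcp [0.2498 0.5451 0.3018] xaxis [-0.001 -0.001 -1.   ] jaw deg 65.4 q1,q6 [60.5 -4.9] F [-0.3 -0.7 -0.1] M [ 0.045 -0.047  0.003] op 0.0928
tool shift mm [   2.3 -324.2  429.3]
[-0.     -0.0002  0.0017]
```

step_arm:
  commands:
    - {"xyz": [0, -54, 72], "turn": [-0.15, 0, 0], "grip": 36}
    - {"xyz": [0, -81, 107], "turn": [-0.3, 0, 0], "grip": 36}
    - {"xyz": [0, -112, 148], "turn": [-0.45, 0, 0], "grip": 36}
    - {"xyz": [0, -146, 193], "turn": [-0.6, 0, 0], "grip": 36}
    - {"xyz": [0, -180, 238], "turn": [-0.75, 0, 0], "grip": 36}
    - {"xyz": [0, -214, 283], "turn": [-0.9, 0, 0], "grip": 36}
    - {"xyz": [0, -248, 328], "turn": [-1.05, 0, 0], "grip": 36}
    - {"xyz": [0, -282, 373], "turn": [-1.2, 0, 0], "grip": 36}
    - {"xyz": [2, -310, 410], "turn": [-1.3, 0, 0], "grip": 36}
    - {"xyz": [2, -324, 429], "turn": [-1.3, 0, 0], "grip": 36}
    - {"xyz": [2, -324, 429], "turn": [-1.3, 0, 0], "grip": 36}
    - {"xyz": [2, -324, 429], "turn": [-1.3, 0, 0], "grip": 36}

```text
t: 1.6
tool_pos: [0.5045, 0.0727, 0.3004]
orientation: [-0.679, 1.463, 0.68]
force: [-0.1, 0.1, -0.3]
opening: 0.0357
```

Run:
```python
from h import *
show([.505,.0715,.16]);c=camera_params("wrist");im=read_camera("wrist")
np.save("pics/w1.npy",im);print(c)
import pickle;pickle.dump(c,open("pics/w1.pkl","wb"))
cv2.imwrite("pics/w1.png",cv2.resize(im[:,:,::-1],None,fx=1.5,fy=1.5))
```

```text
t 1.6 tcp [0.5045 0.0727 0.3004] xaxis [-0.001  0.    -1.   ] jaw deg 139.9 q1,q6 [   2.4 -137.4] F [-0.1  0.1 -0.3] M [ 0.073  0.046 -0.008] op 0.0357
tool shift mm [140.4  -1.2  -0.6]
{'mtx': array([[297.31863964,   0.        , 255.79639223],
       [  0.        , 297.31863964, 185.99390721],
       [  0.        ,   0.        ,   1.        ]]), 'rvec': array([-1.04085507, -2.84996238, -0.36420215]), 'tvec': array([ 0.33847499, -0.39870611,  0.29129231])}
```

View pics/w1.png

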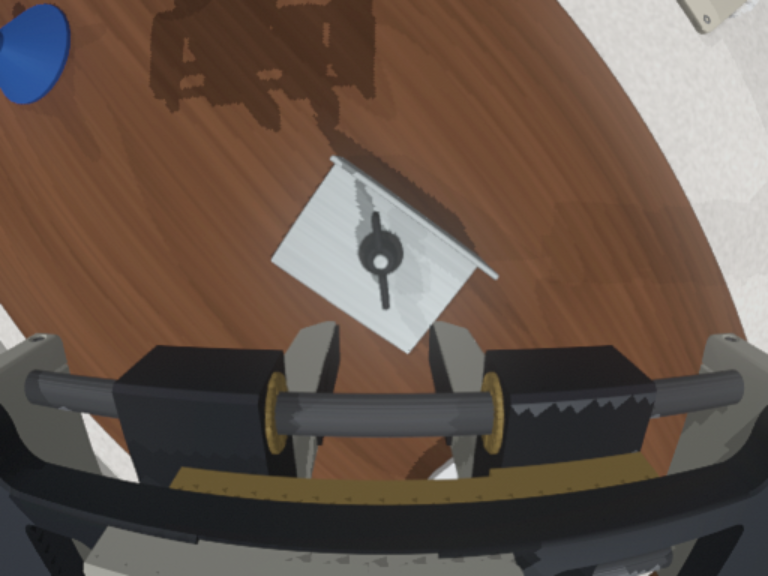

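The wrist view shows the stud at view pixel (380,262), wing tips near (376,213) and (387,307), and flange top ends at (334,157) and (496,277).

Run:
```python
from h import *;import pickle
c=pickle.load(open("pics/w1.pkl","rb"))
f=lambda x,y,z:px2w("wrist",((x+.5)/1.5-.5,(y+.5)/1.5-.5),z,c)
n=f(380,262,.070);print("stud",n)
a,b=f(376,213,.076),f(387,307,.076);print(a,b,"len",np.linalg.norm(a-b),"mid",(a+b)/2,"ang",np.degrees(np.arctan2(*(b-a)[1::-1])))
p,q=f(334,157,.09),f(496,277,.09);d=p-q;print(p,q,np.linalg.norm(d),(p+q)/2,"yaw",np.degrees(np.arctan2(*d[1::-1]))+90)
m=(p+q)/2;u=np.array([-d[1],d[0],0]);u/=np.linalg.norm(u);print(u,"axis from flange",m+.042*u)
p,q=f(273,261,.034),f(408,353,.034);d=p-q;print(p,q,np.linalg.norm(d)); u=np.array([-d[1],d[0],0]);u/=np.linalg.norm(u);print(u,"axis from edge",(p+q)/2-.058*u)
```

```text
stud [0.50649681 0.07131408 0.07      ]
[0.48544097 0.04222503 0.076     ] [0.52318328 0.09890161 0.076     ] len 0.06809344043619985 mid [0.50431213 0.07056332 0.076     ] ang 56.33939222148005
[ 0.48121584 -0.00461329  0.09      ] [0.44912512 0.12747356 0.09      ] 0.1359292114948207 [0.46517048 0.06143014 0.09      ] yaw 13.65553397969046
[0.97173263 0.23608408 0.        ] axis from flange [0.50598325 0.07134567 0.09      ]
[0.57767456 0.02011789 0.034     ] [0.54464845 0.15278701 0.034     ] 0.13671802817831907
[0.97038497 0.24156367 0.        ] axis from edge [0.50487918 0.07244176 0.034     ]
```

step_arm:
  commands:
    - {"xyz": [60, -1.5, -0.3], "turn": [0, 0, 0], "grip": 36}
    - {"xyz": [110, -1.5, -0.3], "turn": [0, 0, 0], "grip": 36}
    - {"xyz": [140, -1.5, -0.3], "turn": [0, 0, 0], "grip": 36}
    - {"xyz": [156, -1.5, -0.3], "turn": [0, 0, 0], "grip": 36}
    - {"xyz": [156, -1.5, -0.3], "turn": [0, 0, 0], "grip": 36}
    - {"xyz": [156, -1.5, -0.3], "turn": [0.18, 0, 0], "grip": 36}
    - {"xyz": [156, -1.5, -0.3], "turn": [0.36, 0, 0], "grip": 36}
    - {"xyz": [156, -1.5, -0.3], "turn": [0.54, 0, 0], "grip": 36}
    - {"xyz": [156, -1.5, -0.3], "turn": [0.72, 0, 0], "grip": 36}
    - {"xyz": [156, -1.5, -0.3], "turn": [0.9, 0, 0], "grip": 36}
    - {"xyz": [156, -1.5, -0.3], "turn": [1.08, 0, 0], "grip": 36}
    - {"xyz": [156, -1.5, -0.3], "turn": [1.2, 0, 0], "grip": 36}

```text
t: 3.15
tool_pos: [0.507, 0.0713, 0.147]
orientation: [0.263, 1.552, -0.262]
force: [-0.5, -0.2, 0.2]
opening: 0.0361
```

Run:
```python
from h import *
show([.5055,.0715,.144]);im=read_camera("wrist")
cv2.imwrite("pics/w2.png",cv2.resize(im[:,:,::-1],None,fx=1.5,fy=1.5))
```

```text
t 3.15 tcp [0.507  0.0713 0.147 ] xaxis [ 0.003  0.    -1.   ] jaw deg 70.9 q1,q6 [  2.3 -68.6] F [-0.5 -0.2  0.2] M [0.021 0.123 0.04 ] op 0.0361
tool shift mm [ 3.  -0.3 -1.4]
```

View pics/w2.png

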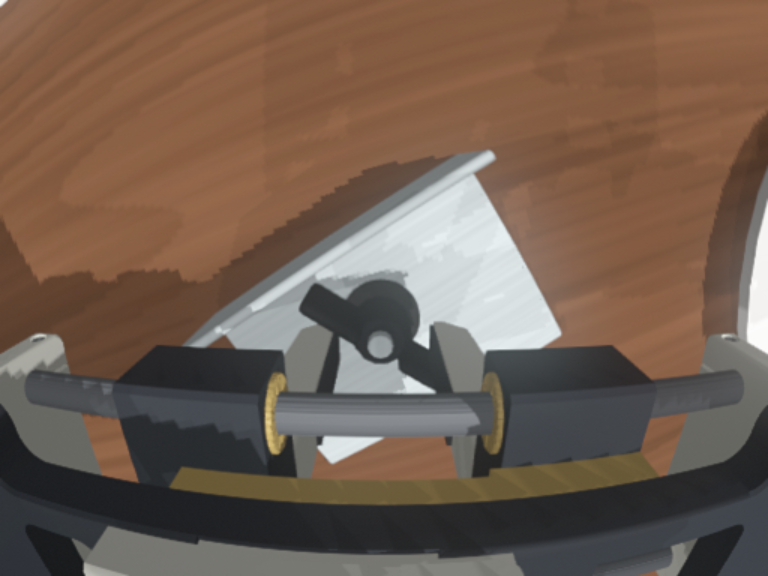

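The fingers sit either side of the hub with a wing against each (view pixels (318,300) and (425,370)), and the nut is turning. I'll continue the stroke.

step_arm:
  commands:
    - {"xyz": [2, 0, -1], "turn": [0.17, 0, 0], "grip": 36}
    - {"xyz": [3, 0, -1], "turn": [0.34, 0, 0], "grip": 36}
    - {"xyz": [3, 0, -1], "turn": [0.51, 0, 0], "grip": 36}
    - {"xyz": [3, 0, -1], "turn": [0.68, 0, 0], "grip": 36}
    - {"xyz": [3, 0, -1], "turn": [0.85, 0, 0], "grip": 36}
    - {"xyz": [3, 0, -1], "turn": [1.02, 0, 0], "grip": 36}
    - {"xyz": [3, 0, -1], "turn": [1.19, 0, 0], "grip": 36}
    - {"xyz": [3, 0, -1], "turn": [1.36, 0, 0], "grip": 36}
    - {"xyz": [3, 0, -1], "turn": [1.53, 0, 0], "grip": 36}
    - {"xyz": [3, 0, -1], "turn": [1.7, 0, 0], "grip": 36}
    - {"xyz": [3, 0, -1], "turn": [1.87, 0, 0], "grip": 36}
    - {"xyz": [3, 0, -1], "turn": [2.04, 0, 0], "grip": 36}

```text
t: 4.7
tool_pos: [0.5057, 0.0711, 0.1434]
orientation: [1.772, 0.715, -1.769]
force: [-1.9, -1.7, -0.0]
opening: 0.0365
```

Run:
```python
from h import *
show([.5055,.0715,.144])
```

```text
t 4.7 tcp [0.5057 0.0711 0.1434] xaxis [ 0.002 -0.001 -1.   ] jaw deg -46.0 q1,q6 [ 2.3 48.3] F [-1.9 -1.7 -0. ] M [-0.418  0.457  0.026] op 0.0365
tool shift mm [-0.6 -0.4 -0.2]
```

step_arm:
  commands:
    - {"xyz": [0, 0, 0], "turn": [0.17, 0, 0], "grip": 36}
    - {"xyz": [0, 0, 0], "turn": [0.34, 0, 0], "grip": 36}
    - {"xyz": [0, 0, 0], "turn": [0.51, 0, 0], "grip": 36}
    - {"xyz": [0, 0, 0], "turn": [0.68, 0, 0], "grip": 36}
    - {"xyz": [0, 0, 0], "turn": [0.85, 0, 0], "grip": 36}
    - {"xyz": [0, 0, 0], "turn": [1.02, 0, 0], "grip": 36}
    - {"xyz": [0, 0, 0], "turn": [1.19, 0, 0], "grip": 36}
    - {"xyz": [0, 0, 0], "turn": [1.36, 0, 0], "grip": 36}
    - {"xyz": [0, 0, 0], "turn": [1.48, 0, 0], "grip": 36}
    - {"xyz": [0, 0, 0], "turn": [1.5, 0, 0], "grip": 36}
    - {"xyz": [0, 0, 0], "turn": [1.5, 0, 0], "grip": 36}

```text
t: 6.08
tool_pos: [0.506, 0.0713, 0.1431]
orientation: [-1.801, 0.682, 1.797]
force: [1.6, -2.0, 1.7]
opening: 0.0357
```

Run:
```python
from h import *
show([.5055,.0715,.144])
```

```text
t 6.075 tcp [0.506  0.0713 0.1431] xaxis [ 0.003 -0.    -1.   ] jaw deg -131.5 q1,q6 [  2.3 133.8] F [ 1.6 -2.   1.7] M [-0.357 -0.079  0.009] op 0.0357
tool shift mm [-0.9  0.1  0.5]
```

step_arm:
  commands:
    - {"xyz": [0, 0, 0], "turn": [-0.1, 0, 0], "grip": 36}
    - {"xyz": [-20, 0, 0], "turn": [-0.1, 0, 0], "grip": 36}
    - {"xyz": [-45, 0, 0], "turn": [-0.1, 0, 0], "grip": 36}
    - {"xyz": [-45, 0, 0], "turn": [-0.27, 0, 0], "grip": 36}
    - {"xyz": [-45, 0, 0], "turn": [-0.45, 0, 0], "grip": 36}
    - {"xyz": [-45, 0, 0], "turn": [-0.63, 0, 0], "grip": 36}
    - {"xyz": [-45, 0, 0], "turn": [-0.81, 0, 0], "grip": 36}
    - {"xyz": [-45, 0, 0], "turn": [-0.99, 0, 0], "grip": 36}
    - {"xyz": [-45, 0, 0], "turn": [-1.17, 0, 0], "grip": 36}
    - {"xyz": [-45, 0, 0], "turn": [-1.35, 0, 0], "grip": 36}
    - {"xyz": [-45, 0, 0], "turn": [-1.53, 0, 0], "grip": 36}
    - {"xyz": [-45, 0, 0], "turn": [-1.71, 0, 0], "grip": 36}

```text
t: 7.58
tool_pos: [0.5049, 0.0716, 0.187]
orientation: [1.623, 0.877, -1.622]
force: [-0.1, 0.6, 0.4]
opening: 0.0361
```

step_arm:
  commands:
    - {"xyz": [0, 0, 0], "turn": [-0.18, 0, 0], "grip": 36}
    - {"xyz": [0, 0, 0], "turn": [-0.36, 0, 0], "grip": 36}
    - {"xyz": [0, 0, 0], "turn": [-0.54, 0, 0], "grip": 36}
    - {"xyz": [0, 0, 0], "turn": [-0.72, 0, 0], "grip": 36}
    - {"xyz": [0, 0, 0], "turn": [-0.9, 0, 0], "grip": 36}
    - {"xyz": [0, 0, 0], "turn": [-1.08, 0, 0], "grip": 36}
    - {"xyz": [0, 0, 0], "turn": [-1.26, 0, 0], "grip": 36}
    - {"xyz": [0, 0, 0], "turn": [-1.44, 0, 0], "grip": 36}
    - {"xyz": [0, 0, 0], "turn": [-1.62, 0, 0], "grip": 36}
    - {"xyz": [0, 0, 0], "turn": [-1.8, 0, 0], "grip": 36}
    - {"xyz": [0, 0, 0], "turn": [-1.98, 0, 0], "grip": 36}
    - {"xyz": [0, 0, 0], "turn": [-2.15, 0, 0], "grip": 36}

```text
t: 9.07
tool_pos: [0.5049, 0.0716, 0.1871]
orientation: [0.001, 1.571, -0.0]
force: [-0.6, 0.3, -0.8]
opening: 0.0361
```

Run:
```python
from h import *
show([.5055,.0715,.144]);im=read_camera("wrist")
cv2.imwrite("pics/w3.png",cv2.resize(im[:,:,::-1],None,fx=1.5,fy=1.5))
```

```text
t 9.075 tcp [0.5049 0.0716 0.1871] xaxis [ 0.     0.001 -1.   ] jaw deg 89.9 q1,q6 [  2.3 -87.7] F [-0.6  0.3 -0.8] M [ 0.051 -0.036  0.031] op 0.0361
tool shift mm [43.1 -0.2  0.6]
```

View pics/w3.png

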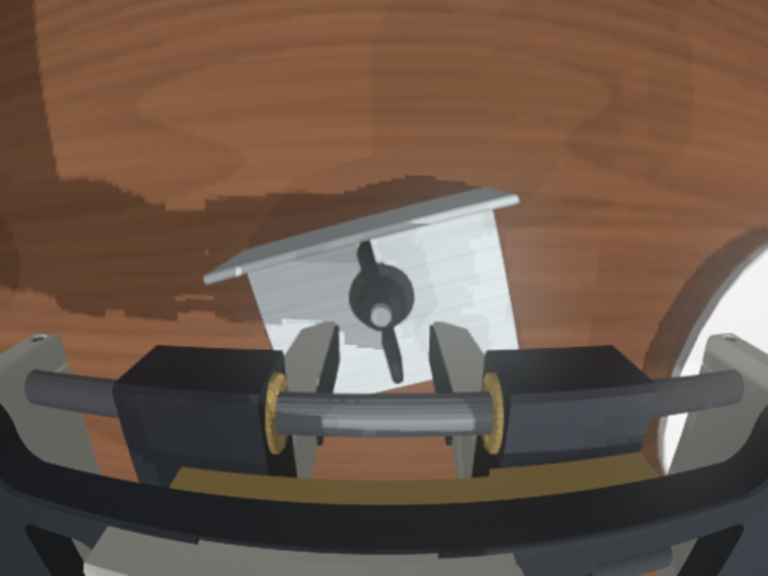

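The wings now lie almost along the divider's x axis (view pixels (366,245) to (397,380)), so the nut advanced about 220° as planned. Next is the second stroke.

step_arm:
  commands:
    - {"xyz": [25, 0, 0.5], "turn": [0, 0, 0], "grip": 36}
    - {"xyz": [43, 0, 0.5], "turn": [0, 0, 0], "grip": 36}
    - {"xyz": [43, 0, 0.5], "turn": [0.1, 0, 0], "grip": 36}
    - {"xyz": [43, 0, 0.5], "turn": [0.27, 0, 0], "grip": 36}
    - {"xyz": [43, 0, 0.5], "turn": [0.44, 0, 0], "grip": 36}
    - {"xyz": [43, 0, 0.5], "turn": [0.61, 0, 0], "grip": 36}
    - {"xyz": [43, 0, 0.5], "turn": [0.78, 0, 0], "grip": 36}
    - {"xyz": [43, 0, 0.5], "turn": [0.95, 0, 0], "grip": 36}
    - {"xyz": [43, 0, 0.5], "turn": [1.12, 0, 0], "grip": 36}
    - {"xyz": [43, 0, 0.5], "turn": [1.29, 0, 0], "grip": 36}
    - {"xyz": [43, 0, 0.5], "turn": [1.46, 0, 0], "grip": 36}
    - {"xyz": [43, 0, 0.5], "turn": [1.63, 0, 0], "grip": 36}

```text
t: 10.62
tool_pos: [0.5052, 0.0709, 0.1433]
orientation: [1.263, 1.173, -1.265]
force: [0.1, -2.4, -1.2]
opening: 0.0357
```

step_arm:
  commands:
    - {"xyz": [0, 0, 0], "turn": [0.17, 0, 0], "grip": 36}
    - {"xyz": [0, 0, 0], "turn": [0.34, 0, 0], "grip": 36}
    - {"xyz": [0, 0, 0], "turn": [0.51, 0, 0], "grip": 36}
    - {"xyz": [0, 0, 0], "turn": [0.68, 0, 0], "grip": 36}
    - {"xyz": [0, 0, 0], "turn": [0.85, 0, 0], "grip": 36}
    - {"xyz": [0, 0, 0], "turn": [1.02, 0, 0], "grip": 36}
    - {"xyz": [0, 0, 0], "turn": [1.19, 0, 0], "grip": 36}
    - {"xyz": [0, 0, 0], "turn": [1.36, 0, 0], "grip": 36}
    - {"xyz": [0, 0, 0], "turn": [1.53, 0, 0], "grip": 36}
    - {"xyz": [0, 0, 0], "turn": [1.7, 0, 0], "grip": 36}
    - {"xyz": [0, 0, 0], "turn": [1.87, 0, 0], "grip": 36}
    - {"xyz": [0, 0, 0], "turn": [2.04, 0, 0], "grip": 36}

```text
t: 12.12
tool_pos: [0.5057, 0.0711, 0.1435]
orientation: [-1.915, 0.534, 1.914]
force: [2.3, -1.7, -1.1]
opening: 0.036
```

Run:
```python
from h import *
show([.5055,.0715,.144])
```

```text
t 12.125 tcp [0.5057 0.0711 0.1435] xaxis [ 0.001 -0.    -1.   ] jaw deg -121.2 q1,q6 [  2.3 123.5] F [ 2.3 -1.7 -1.1] M [-0.308 -0.314  0.041] op 0.036
tool shift mm [-0.5 -0.2  0.4]
```

step_arm:
  commands:
    - {"xyz": [0, 0, 0], "turn": [0.1, 0, 0], "grip": 36}
    - {"xyz": [0, 0, 0], "turn": [0.2, 0, 0], "grip": 36}
    - {"xyz": [0, 0, 0], "turn": [0.3, 0, 0], "grip": 36}
    - {"xyz": [0, 0, 0], "turn": [0.38, 0, 0], "grip": 36}
    - {"xyz": [0, 0, 0], "turn": [0.38, 0, 0], "grip": 36}
    - {"xyz": [0, 0, 0], "turn": [0.38, 0, 0], "grip": 36}

```text
t: 12.88
tool_pos: [0.5054, 0.0712, 0.1436]
orientation: [-1.672, 0.825, 1.673]
force: [0.6, -0.2, -0.2]
opening: 0.0358
```

Run:
```python
from h import *
show([.5055,.0715,.144])
```

```text
t 12.875 tcp [0.5054 0.0712 0.1436] xaxis [-0. -0. -1.] jaw deg -142.5 q1,q6 [  2.3 144.8] F [ 0.6 -0.2 -0.2] M [-0.18  -0.063  0.081] op 0.0358
tool shift mm [-0.4 -0.2  0.2]
```

step_arm:
  commands:
    - {"xyz": [0, 0, 0], "turn": [-0.17, 0, 0], "grip": 36}
    - {"xyz": [-20, 0, 0], "turn": [-0.34, 0, 0], "grip": 36}
    - {"xyz": [-45, 0, 0], "turn": [-0.4, 0, 0], "grip": 36}
    - {"xyz": [-45, 0, 0], "turn": [-0.5, 0, 0], "grip": 36}
    - {"xyz": [-45, 0, 0], "turn": [-0.68, 0, 0], "grip": 36}
    - {"xyz": [-45, 0, 0], "turn": [-0.86, 0, 0], "grip": 36}
    - {"xyz": [-45, 0, 0], "turn": [-1.04, 0, 0], "grip": 36}
    - {"xyz": [-45, 0, 0], "turn": [-1.22, 0, 0], "grip": 36}
    - {"xyz": [-45, 0, 0], "turn": [-1.4, 0, 0], "grip": 36}
    - {"xyz": [-45, 0, 0], "turn": [-1.58, 0, 0], "grip": 36}
    - {"xyz": [-45, 0, 0], "turn": [-1.76, 0, 0], "grip": 36}
    - {"xyz": [-45, 0, 0], "turn": [-1.9, 0, 0], "grip": 36}

```text
t: 14.38
tool_pos: [0.5052, 0.0715, 0.1885]
orientation: [1.624, 0.876, -1.624]
force: [0.5, -0.7, -0.1]
opening: 0.0362
```

step_arm:
  commands:
    - {"xyz": [0, 0, 0], "turn": [-0.18, 0, 0], "grip": 36}
    - {"xyz": [0, 0, 0], "turn": [-0.36, 0, 0], "grip": 36}
    - {"xyz": [0, 0, 0], "turn": [-0.54, 0, 0], "grip": 36}
    - {"xyz": [0, 0, 0], "turn": [-0.72, 0, 0], "grip": 36}
    - {"xyz": [0, 0, 0], "turn": [-0.9, 0, 0], "grip": 36}
    - {"xyz": [0, 0, 0], "turn": [-1.08, 0, 0], "grip": 36}
    - {"xyz": [0, 0, 0], "turn": [-1.26, 0, 0], "grip": 36}
    - {"xyz": [0, 0, 0], "turn": [-1.44, 0, 0], "grip": 36}
    - {"xyz": [0, 0, 0], "turn": [-1.62, 0, 0], "grip": 36}
    - {"xyz": [0, 0, 0], "turn": [-1.8, 0, 0], "grip": 36}
    - {"xyz": [0, 0, 0], "turn": [-1.98, 0, 0], "grip": 36}
    - {"xyz": [0, 0, 0], "turn": [-2.15, 0, 0], "grip": 36}

```text
t: 15.88
tool_pos: [0.5052, 0.0715, 0.1885]
orientation: [0.002, 1.572, -0.002]
force: [-0.0, -0.5, 0.0]
opening: 0.0359
```

Run:
```python
from h import *
import pickle
show([.5055,.0715,.144]);pickle.dump(camera_params("wrist"),open("pics/w4.pkl","wb"));im=read_camera("wrist")
cv2.imwrite("pics/w4.png",cv2.resize(im[:,:,::-1],None,fx=1.5,fy=1.5))
```

```text
t 15.875 tcp [0.5052 0.0715 0.1885] xaxis [-0.001  0.    -1.   ] jaw deg 89.9 q1,q6 [  2.3 -87.6] F [-0.  -0.5  0. ] M [0.021 0.061 0.016] op 0.0359
tool shift mm [44.5 -0.   0.4]
```

View pics/w4.png

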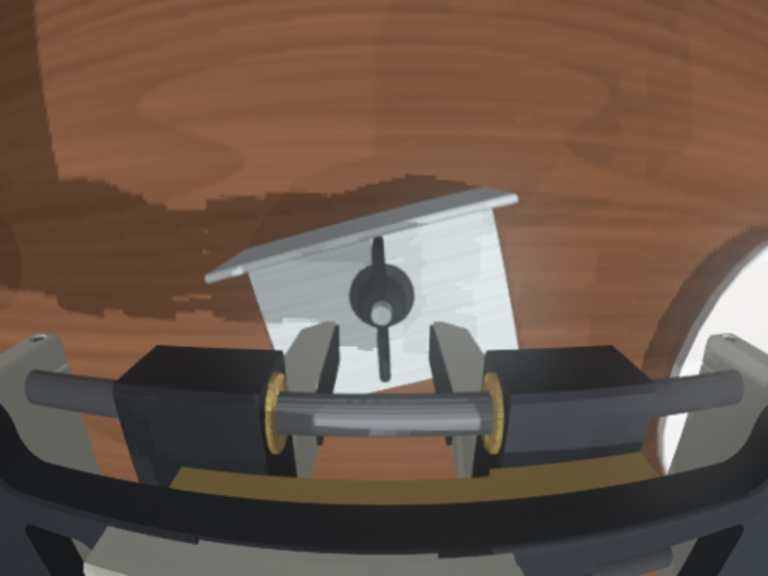

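The wings now run from (378,240) to (385,378), about 10° past the divider's axis with no springback. The nut is therefore probably half a turn from home, and the torque at the start of the third stroke will tell.

step_arm:
  commands:
    - {"xyz": [25, 0, 0.3], "turn": [0, 0, 0], "grip": 36}
    - {"xyz": [44, 0, 0.3], "turn": [0, 0, 0], "grip": 36}
    - {"xyz": [44, 0, 0.3], "turn": [0.1, 0, 0], "grip": 36}
    - {"xyz": [44, 0, 0.3], "turn": [0.27, 0, 0], "grip": 36}
    - {"xyz": [44, 0, 0.3], "turn": [0.44, 0, 0], "grip": 36}
    - {"xyz": [44, 0, 0.3], "turn": [0.61, 0, 0], "grip": 36}
    - {"xyz": [44, 0, 0.3], "turn": [0.78, 0, 0], "grip": 36}
    - {"xyz": [44, 0, 0.3], "turn": [0.95, 0, 0], "grip": 36}
    - {"xyz": [44, 0, 0.3], "turn": [1.1, 0, 0], "grip": 36}
    - {"xyz": [44, 0, 0.3], "turn": [1.2, 0, 0], "grip": 36}

```text
t: 17.18
tool_pos: [0.5057, 0.071, 0.1446]
orientation: [0.943, 1.356, -0.944]
force: [1.0, -3.3, -1.3]
opening: 0.0361
```

Run:
```python
from h import *
show([.5055,.0715,.144])
```

```text
t 17.175 tcp [0.5057 0.071  0.1446] xaxis [-0.    -0.001 -1.   ] jaw deg 20.3 q1,q6 [  2.3 -18.1] F [ 1.  -3.3 -1.3] M [-0.489 -0.216  0.016] op 0.0361
tool shift mm [ 0.6 -0.  -0.5]
```

step_arm:
  commands:
    - {"xyz": [0, 0, 0], "turn": [0.17, 0, 0], "grip": 36}
    - {"xyz": [0, 0, 0], "turn": [0.34, 0, 0], "grip": 36}
    - {"xyz": [0, 0, 0], "turn": [0.51, 0, 0], "grip": 36}
    - {"xyz": [0, 0, 0], "turn": [0.68, 0, 0], "grip": 36}
    - {"xyz": [0, 0, 0], "turn": [0.85, 0, 0], "grip": 36}
    - {"xyz": [0, 0, 0], "turn": [1.02, 0, 0], "grip": 36}
    - {"xyz": [0, 0, 0], "turn": [1.19, 0, 0], "grip": 36}
    - {"xyz": [0, 0, 0], "turn": [1.36, 0, 0], "grip": 36}
    - {"xyz": [0, 0, 0], "turn": [1.53, 0, 0], "grip": 36}
    - {"xyz": [0, 0, 0], "turn": [1.7, 0, 0], "grip": 36}
    - {"xyz": [0, 0, 0], "turn": [1.87, 0, 0], "grip": 36}
    - {"xyz": [0, 0, 0], "turn": [2.04, 0, 0], "grip": 36}

```text
t: 18.68
tool_pos: [0.506, 0.0712, 0.1447]
orientation: [-2.162, 0.125, 2.161]
force: [1.9, -1.4, -1.7]
opening: 0.0364
```

step_arm:
  commands:
    - {"xyz": [0, 0, 0], "turn": [0.15, 0, 0], "grip": 36}
    - {"xyz": [0, 0, 0], "turn": [0.3, 0, 0], "grip": 36}
    - {"xyz": [0, 0, 0], "turn": [0.45, 0, 0], "grip": 36}
    - {"xyz": [0, 0, 0], "turn": [0.55, 0, 0], "grip": 36}
    - {"xyz": [0, 0, 0], "turn": [0.62, 0, 0], "grip": 36}
    - {"xyz": [0, 0, 0], "turn": [0.68, 0, 0], "grip": 36}
    - {"xyz": [0, 0, 0], "turn": [0.68, 0, 0], "grip": 36}

```text
t: 19.55
tool_pos: [0.5061, 0.0707, 0.1447]
orientation: [-1.758, 0.734, 1.756]
force: [3.0, -3.7, -1.8]
opening: 0.0363
```

Run:
```python
from h import *
show([.5055,.0715,.144])
```

```text
t 19.55 tcp [0.5061 0.0707 0.1447] xaxis [ 0.001 -0.001 -1.   ] jaw deg -135.3 q1,q6 [  2.2 137.6] F [ 3.  -3.7 -1.8] M [-0.683 -0.447  0.469] op 0.0363
tool shift mm [ 0.7 -0.1  1. ]
```

Torque has risen to 0.47 N m, so the nut is on the washer. I'll back off, lift and look.

step_arm:
  commands:
    - {"xyz": [0, 0, 0], "turn": [-0.1, 0, 0], "grip": 36}
    - {"xyz": [0, 0, 0], "turn": [-0.27, 0, 0], "grip": 36}
    - {"xyz": [0, 0, 0], "turn": [-0.44, 0, 0], "grip": 36}
    - {"xyz": [0, 0, 0], "turn": [-0.61, 0, 0], "grip": 36}
    - {"xyz": [-20, 0, 0], "turn": [-0.7, 0, 0], "grip": 36}
    - {"xyz": [-60, 0, 0], "turn": [-0.7, 0, 0], "grip": 36}
    - {"xyz": [-100, 0, 0], "turn": [-0.7, 0, 0], "grip": 36}
    - {"xyz": [-140, 0, 0], "turn": [-0.7, 0, 0], "grip": 36}
    - {"xyz": [-156, 0, 0], "turn": [-0.7, 0, 0], "grip": 36}
    - {"xyz": [-156, 0, 0], "turn": [-0.7, 0, 0], "grip": 36}
    - {"xyz": [-156, 0, 0], "turn": [-0.7, 0, 0], "grip": 36}

```text
t: 20.92
tool_pos: [0.505, 0.0713, 0.2986]
orientation: [-2.173, 0.097, 2.18]
force: [-0.4, -0.6, -0.1]
opening: 0.036
```

Run:
```python
from h import *
import pickle
show([.5055,.0715,.144]);pickle.dump(camera_params("wrist"),open("pics/w5.pkl","wb"));im=read_camera("wrist")
cv2.imwrite("pics/w5.png",cv2.resize(im[:,:,::-1],None,fx=1.5,fy=1.5))
```

```text
t 20.925 tcp [0.505  0.0713 0.2986] xaxis [-0.003 -0.    -1.   ] jaw deg -95.1 q1,q6 [ 2.3 97.3] F [-0.4 -0.6 -0.1] M [-0.012  0.131 -0.022] op 0.036
tool shift mm [154.6  -0.3  -0.9]
```

View pics/w5.png

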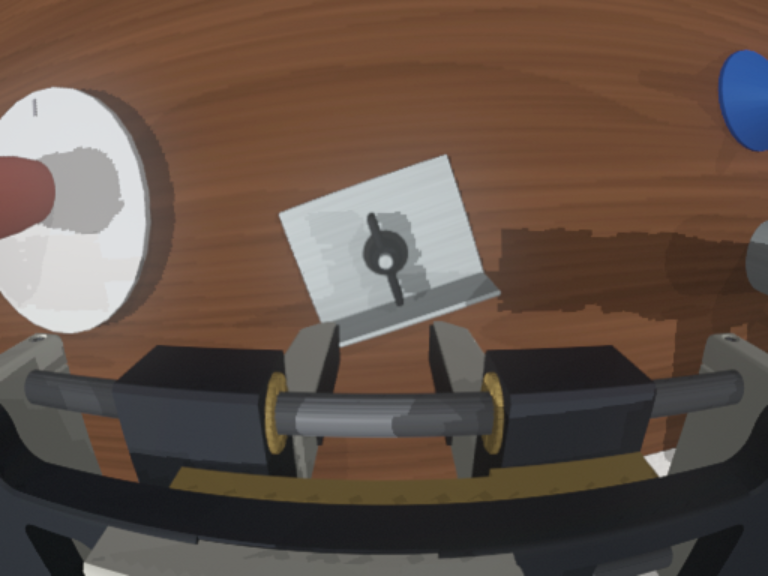

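The wing line runs from (372,215) to (400,303), with the flange top ends at (343,345) and (500,292). The funnel and turntable are undisturbed in view.

Run:
```python
from h import *;import pickle
c=pickle.load(open("pics/w5.pkl","rb"))
f=lambda x,y,z:px2w("wrist",((x+.5)/1.5-.5,(y+.5)/1.5-.5),z,c)
a,b=f(372,215,.072),f(400,303,.072);print(a,b,"len",np.linalg.norm(a-b),"ang",np.degrees(np.arctan2(*(a-b)[1::-1])))
for p,q in((f(343,345,.09),f(500,292,.09)),(f(280,213,.034),f(447,155,.034))):
    d=p-q;print(np.linalg.norm(d),"yaw",np.degrees(np.arctan2(*d[1::-1]))-90)
# objects vs start
t=read_camera("top");t0=np.load("pics/top0.npy");np.save("pics/top1.npy",t)
cv2.imwrite("pics/top1.png",t[:,:,::-1])
for n,(x0,y0,x1,y1) in dict(mug=(355,200,408,242),funnel=(342,148,390,192),table=(105,140,195,222),cup=(122,150,162,188)).items():
    A,B=[cv2.cvtColor(i[y0:y1,x0:x1],cv2.COLOR_RGB2GRAY).astype(np.float32)for i in(t0,t)]
    print(n,np.round(cv2.phaseCorrelate(A,B),2))
```

```text
[0.5410847  0.07760125 0.072     ] [0.47579756 0.06338936 0.072     ] len 0.06681607970562953 ang 12.280725456849753
0.1160244356998023 yaw 14.527917070120807
0.13817815335035188 yaw 13.860619346201432Traceback (most recent call last):
  File "<stdin>", line 12, in <module>
    return _wrapfunc(a, 'round', decimals=decimals, out=out)
    return _wrapit(obj, method, *args, **kwds)
    conv = _array_converter(obj)
ValueError: setting an array element with a sequence. The requested array has an inhomogeneous shape after 1 dimensions. The detected shape was (2,) + inhomogeneous part.
```

Run:
```python
from h import *
from plant import robot
t=np.load("pics/top1.npy");t0=np.load("pics/top0.npy")
for n,(x0,y0,x1,y1) in dict(mug=(355,200,408,242),funnel=(342,148,390,192),table=(105,140,195,222),cup=(122,150,162,188)).items():
    A,B=[cv2.cvtColor(i[y0:y1,x0:x1],cv2.COLOR_RGB2GRAY).astype(np.float32)for i in(t0,t)]
    s,r=cv2.phaseCorrelate(A,B);print(n,np.round(s,2),round(r,2))
show();robot.close_job()
```

```text
mug [-0.   0.3] 0.81
funnel [-0.08  0.46] 1.09
table [0.01 0.04] 1.06
cup [0.04 0.03] 0.98
t 21.025 tcp [0.505  0.0712 0.2985] xaxis [-0.003 -0.    -1.   ] jaw deg -95.1 q1,q6 [ 2.3 97.3] F [-0.5 -0.5  0.2] M [ 0.02   0.141 -0.052] op 0.0359
the job is handed in; nothing more can be done
```

The wing nut is screwed home and the job is handed in, at 21 s of the 72 s allowed. I used three clockwise strokes, with the two fingertips straddling the hub and pushing the wings sideways, so the nut was never pinched.

**Nut:** After springing back, the wings lie about 1.5–2° below the home direction. In the earlier strokes the torque stayed at about 0.08 N m or less. It rose to 0.47 N m only at the end of the third stroke, which fits the nut pressing on the washer. I had expected less there, because by my angle estimate the nut was only a few degrees past home. I did not resolve that difference. The largest fingertip force I estimate is about 13 N per finger; I could not measure it directly.

**Other objects:** Compared with the first top picture, the turntable and sippy cup moved less than 0.05 pixel. The mug and funnel patches shifted by 0.3 and 0.5 pixel, about 1–1.5 mm. The arm never went near them, so I think changing arm shadows caused that.

**Arm:** It is clear, with the fingertips about 0.14 m above the nut and about zero force on the wrist.

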